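# Register a block in the drilling fence

## Robot

A 6-joint arm with a two-finger parallel gripper is mounted at the origin on a cart in front of the work surface, level with it; the furniture and walls round the work are solid. World frame = base frame: x ahead of the robot, y to its left, z up, the work surface at z = 0. Lengths are in m, angles in rad, forces in N, time in s.
With the tool pointing down it reaches from about 0.375 to 0.975 m from the base axis. Payload 3.8 kg.
Tool frame: the origin (TCP) lies at the very end of the fingers, on their centre line; the grasp point (between the pads) lies 19 mm behind it; z points along the fingers, y is the direction in which the jaws open and shut (so a half turn about z gives the same grasp; the last joint's range is limited). The gripper opens to 85 mm and grips with 20 to 120 N. Pads are 22 mm wide; open, the fingers measure 114 mm over their backs; the gripper's body (76 mm by 85 mm) begins 54 mm behind the grasp point. The pads swing forward as they close: fully open they stand 13 mm farther back than shut.
Start: joints at [-1.383, 0.264, 1.604, -0, 1.274, -0.037], TCP at [0.15, -0.658, 0.231] pointing down, gripper open.
Joint ranges: [-2.63, 2.63], [-0.94, 2.18], [0.31, 2.57], [-1.31, 4.45], [0, 2.66], [-2.55, 2.55]. Speed limits (rad/s): [2.57, 2.57, 3.14, 3.14, 3.14, 3.14].

## Interface

Orientations are given as a rotation vector (axis times angle).
In Python, from workcell import status, read_camera, camera_info, order gives the robot as it stands.
- The arm moves only by the tool move_arm, never from a script. Its argument "deltas" is a list of rows, each a list of 3 entries, a list of its own where there are three numbers: the turn, a rotation vector about the world's x, y, z as a fraction of full scale, then the shift along the world's x, y, z as a fraction of full scale, then the closure, from -1 (fully open) to 1 (shut), so that 0 is half open. A call has 1 to 20 rows; each row is the pose to reach, as a shift and turn from the pose commanded when the call began; what a row does not reach only later rows make up. Full scale, the value 1, is 0.1 m for a shift and pi/2 rad for a turn. A row lasts 1/8 s, in which the tool goes at most 62.5 mm and 10.7 degrees, less where a joint would pass 70% of its speed; a pose out of reach is approached as far as the arm can. A call with a number of a shift or a turn outside -1 to 1 is refused whole. A call with a gripper value outside its range is refused whole. The fingers move at their own pace and stop on an object; "grip_force" is the grip in N (left out, the last holds). Time passes only in rows, so rows that repeat a pose let the fingers close. It gives the time, the measured TCP pose, the force and the opening at its end, in the units of the state.
- status.read_state(): the state, without advancing time (a new reading comes with each control period).
- read_camera(name): name is "scene" or "top"; returns (picture, depth): 400x640x3 uint8, red, green, blue; 400x640 float32, m along the optical axis (not along the pixel's ray), 0 where there is no reading.
- camera_info(name): a dict with "K" (3x3 intrinsics, pixels), "R" (3x3) and "t" (3): a world point X has camera coordinates R X + t. Camera axes: x right, y down, z forward; pixel columns grow to the right and rows downward; lengths in m; the calibration is good to about 2 mm. A picture is of the moment at which its call begins. camera_info takes no time and is no camera call.
- order.finish_job(): hands the job in, once; it reports no verdict.
The state is a dict: "time": time; "q": joint angles; "joint_vel": joint speeds; "joint_torque": joint torques, N m; "tool_pos": TCP position; "tcp_rot": TCP orientation; "wrist_force": force on the tool from outside, world axes, zero at the start; "torque": the same for the moment, N m; "width": opening from 0.0 (shut) to 1.0 (fully open).
Only numpy, scipy, OpenCV 4.12 (cv2) and the standard library are available. Lean on these libraries where they do the work, as an engineer would, in place of code of your own. Each camera call takes 0.05 s, during which the arm holds its last target. There are 200 camera calls.

## Task

Push the loose hardwood block along the bench top into the inside corner of the drilling fence, so that one long side lies flush against the fence and one end is up against the raised end stop, ready for drilling. Slide it only: do not pick it up or tip it, and leave the other loose things on the bench where they are.

Things in the scene. Friction and masses are not known exactly. Their poses are not given: they have to be found in the camera images.
- wood_block: loose hardwood packing block, plain brown wood, 55 (its x) x 110 (its y) x 32 mm high (z), about 0.12 kg, lying flat on the bench top in front of the fence. Origin at the centre of its underside. Either long side and either end may be used.
- fence: straight bare-aluminium bar screwed to the bench, 22 thick (x) x 360 long (y) x 25 mm high. Origin on the bench top at the middle of its working face; that face lies in the plane x = 0 of this frame and looks along this frame's -x, towards the robot; the bar itself fills x = 0 to +22 mm. It is fixed; its place and direction vary.
- end_stop: raised bare-aluminium end stop, fixed, 80 (x) x 24 (y) x 25 mm high, square to the fence on the robot's side, 6 mm chip gap between it and the fence. Axes parallel to the fence's. Origin: centre of its underside, at fence x = -46 mm and fence y = either +142 (left) or -142 (right). Its inner face, which the block's end has to meet, is thus 130 mm from the fence's middle.
- blank_plate: flat aluminium blanking plate, 80 x 24 mm and only 4 mm thick (screw heads to 6 mm), fixed to the bench at the other end of the fence where no stop is fitted (mirror place of the end stop). Not a stop. Origin at the centre of its underside.
- grease_tin: bystander: round grease tin, 69 mm diameter, 54 mm high, loose, just behind the fence (not the one far back on the bench). Origin at the centre of its underside.
- relay: bystander: small black plug-in relay, 30 x 30 x 39 mm high, loose, standing behind the fence. Origin at the centre of its underside.
- tape_measure: bystander: yellow tape measure, 32 (x) x 74 (y) x 58 mm high, loose, to the left of the block (+y side of the fence frame). Origin at the centre of its underside.
- spark_plug: bystander: spark plug lying on its side, 79 (x) x 23 x 20 mm high, loose, to the right of the block (-y side of the fence frame). Origin at the centre of its underside.
Things that resemble listed ones, but are neither listed nor needed, are in the scene too. Leave any turquoise look-alike of the end_stop alone.

How it is judged:
At the end, for the whole second after the job is handed in: The block lies flat and at rest on the bench between the end stop and the fence's middle, its long side parallel to the fence within 2 degrees and less than 3 mm from the fence's face, and its end less than 3 mm from the end stop (x of wood_block in the frame of fence between -0.0305 and -0.024 m and y of wood_block in the frame of end_stop between -0.07 and 0.07 m and y of wood_block in the frame of fence between -0.08 and 0.08 m and angle between the y axis of wood_block and the y axis of fence, either way round below 0.035 rad and angle between wood_block's own z axis and vertical below 0.05 rad and height (world z) of wood_block below 0.004 m and linear speed of wood_block below 0.01 m/s); the robot touches nothing.
It fails at once if the block is lifted off the bench (more than 8 mm) (height (world z) of wood_block above 0.008 m).
It fails at once if the block is tipped (more than 0.15 rad) (angle between wood_block's own z axis and vertical above 0.15 rad).
It fails at once if the grease tin, relay, tape measure or spark plug is moved more than 20 mm (distance of any of grease_tin, relay, tape_measure, spark_plug from where it was at the start of the episode above 0.02 m).
It also fails if it takes over 53 s, if anything falls off the work surface, if the arm or the gripper's body presses on something with over 40 N, if the wrist force passes 120 N, or if a joint passes its speed limit or range.

## Working session

There is one attempt and no reset: what is moved stays moved. The work goes in short steps, Python scripts to look and compute and a tool call to move; the robot and the scene stay as the last step left them, time stands still between calls to the robot, and variables do not carry over. Pictures are saved under pics/ and viewed, about 8 in all and at most 12, crops included, and the job is handed in when it is done.

Besides the shell and the picture viewer there is one more tool, called by a JSON object that holds its "op" and its "data", one argument or row to a line. move_arm: Moves the arm, as the interface text tells. Its arguments: {"type":"object","properties":{"deltas":{"type":"array","items":{"type":"array"}},"grip_force":{"type":"number"}},"required":["deltas"]}

```bash
mkdir -p pics; cat > h.py <<'E'
import numpy as np,cv2
from workcell import status,read_camera,camera_info,order
def save(n,f):
    im,d=read_camera(n); cv2.imwrite(f,im[:,:,::-1]); np.save(f[:-4]+'.npy',d); return im,d
def px2w(n,u,v,z):
    c=camera_info(n);K,R,t=map(np.array,(c['K'],c['R'],c['t']))
    o=-R.T@t; r=R.T@np.linalg.inv(K)@np.array([u,v,1.]); return o+r*(z-o[2])/r[2]
E
python3 - <<'E'
from h import *
for n in('top','scene'):
    save(n,f'pics/{n}0.png'); c=camera_info(n); print(n,np.round(-np.array(c['R']).T@c['t'],3),np.array(c['K'])[0,0])
print(status.read_state())
E
```

```text
top [0.36  0.166 0.991] 408.05143774201156
scene [ 0.196 -0.355  0.658] 404.8212501651363
{'time': 0.1, 'q': array([-1.38291869e+00,  2.64676123e-01,  1.60527479e+00, -1.98375589e-05,
        1.27373059e+00, -3.68885312e-02]), 'joint_vel': array([-0.0028342 , -0.00200752, -0.00414244, -0.00133443, -0.00073485,
        0.00095041]), 'joint_torque': array([ 1.37360198e-04, -5.16707754e+01, -3.68588734e+01, -4.13576595e-05,
        6.27800226e-03, -2.16228460e-05]), 'tool_pos': array([ 0.15031348, -0.65734408,  0.23006752]), 'tcp_rot': array([-3.11970506e+00, -3.52094811e-01,  2.76992059e-04]), 'wrist_force': array([ 0.02806127, -0.42188962, -0.14409114]), 'torque': array([-0.0245769 , -0.00755348, -0.03071034]), 'width': 0.9982345219240086}
```

View pics/top0.png

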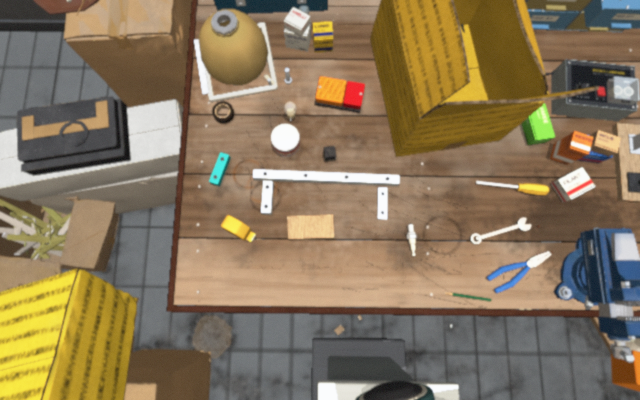

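View pics/scene0.png

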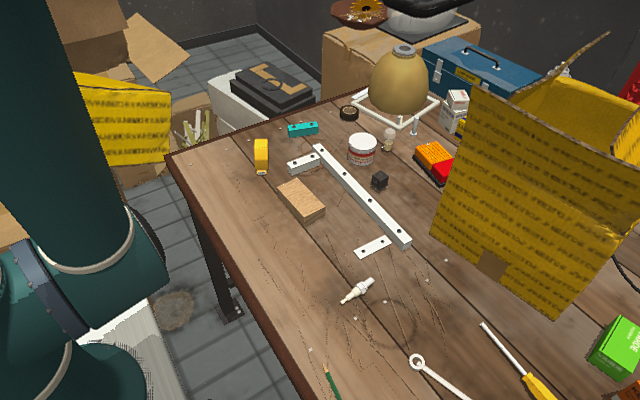

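The top view shows the block at (311,227) and the fence running from (253,176) to (400,180). There are three stop-like pieces:
- The left bar at (266,197) looks raised in the scene view, so it is probably the end stop.
- The right bar at (383,203) looks flat, so it is probably the blank plate.
- The turquoise piece at (219,169) is the look-alike.

I'll confirm with an enlarged crop and depth.

```bash
python3 - <<'E'
from h import *
im=cv2.imread('pics/top0.png'); cv2.imwrite('pics/crop0.png',cv2.resize(im[150:270,210:410],None,fx=4,fy=4,interpolation=cv2.INTER_CUBIC))
d=np.load('pics/top0.npy')
c=camera_info('top');K,R,t=map(np.array,(c['K'],c['R'],c['t']))
for u,v in[(266,200),(383,200),(311,227),(330,177),(219,169),(300,205)]:
    print(u,v,np.round(R.T@(np.linalg.inv(K)@[u,v,1]*d[v,u]-t),4))
E
```

```text
266 200 [0.566  0.2873 0.0269]
383 200 [0.5743 0.0006 0.0032]
311 227 [0.5005 0.1775 0.0329]
330 177 [0.6258 0.1327 0.025 ]
219 169 [0.6437 0.4065 0.0234]
300 205 [ 0.5609  0.2061 -0.0041]
```

View pics/crop0.png

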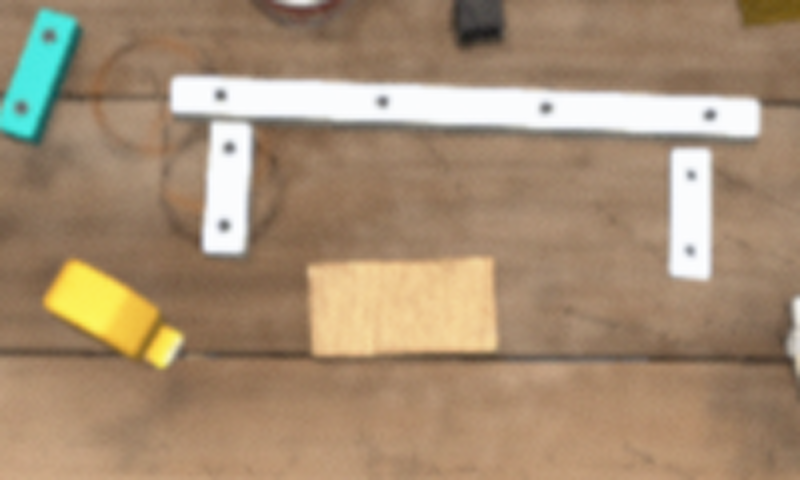

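The crop confirms it: the left bar (228,188) stands 25 mm high by depth, so it is the end stop. The right one (690,213) is about 3 mm high, so it is the blank plate, and turquoise is left alone. The block corners are at crop (307,265), (493,257), (497,350) and (312,356).

```bash
python3 - <<'E'
from h import *
f=lambda x,y,z:px2w('top',(x+.5)/4-.5+210,(y+.5)/4-.5+150,z)[:2]
A=f(171,114,.025);B=f(758,136,.025); print('fence',A,B,np.linalg.norm(A-B))
yd=(A-B)/np.linalg.norm(A-B); xd=np.array([yd[1],-yd[0]]); O=(A+B)/2
print('yd',yd,'xd',xd,'O',O,'ang',np.arctan2(yd[1],yd[0])-np.pi/2)
def F(p): return np.round([(p-O)@xd*1000,(p-O)@yd*1000],1)
for p in[(251,123),(246,253)]: print('stop inner',F(f(*p,.025)))
C=[f(*p,.032) for p in[(307,265),(493,257),(497,350),(312,356)]]
for c in C: print('block',c,F(c))
c=np.mean(C,0); e=(C[0]+C[3]-C[1]-C[2]); print('ctr',c,F(c),'rel ang deg',np.degrees(np.arctan2(e[1],e[0])-np.arctan2(yd[1],yd[0])))
for n,p,z in[('tape',(45,300),.058),('tape',(70,260),.058),('tape',(183,345),.03),('plug',(790,340),.02)]: print(n,f(*p,z),F(f(*p,z)))
for r in [(-.046,.142),(-.0275,.075)]: print('goal',O+r[0]*xd+r[1]*yd)
E
```

```text
fence [0.62088203 0.32286257] [ 0.61090523 -0.03594556] 0.35894681449531013
yd [0.02779465 0.99961365] xd [ 0.99961365 -0.02779465] O [0.61589363 0.1434585 ] ang -0.02779823271612858
stop inner [ -3.8 130.1]
stop inner [-84.6 128.3]
block [0.52677436 0.23664045] [-91.7  90.7]
block [0.53286343 0.12576899] [-82.5 -20. ]
block [0.47718335 0.12327983] [-138.1  -24. ]
block [0.47238637 0.23230557] [-145.9   84.8]
ctr [0.50230188 0.17949871] [-114.5   32.9] rel ang deg 4.426844309486411
tape [0.50002632 0.38563955] [-122.6  238.9]
tape [0.5236462  0.37247175] [-98.6 226.4]
tape [0.47827593 0.30895105] [-142.2  161.6]
plug [ 0.48665027 -0.05224987] [-123.8 -199.2]
goal [0.57385824 0.2866822 ]
goal [0.59048885 0.21919388]
```

{"op": "move_arm", "data": {
  "deltas": [
    [[0, 0, -0.08], [0.5, 0.5, 0], 0],
    [[0, 0, -0.16], [1, 1, 0], 0],
    [[0, 0, -0.16], [1, 1, 0], 0]
  ]
}}

```text
time: 0.48
tool_pos: [0.2524, -0.5553, 0.2306]
tcp_rot: [-3.139, 0.038, -0.0]
wrist_force: [-0.2, -0.6, -0.1]
width: 0.502
```

{"op": "move_arm", "data": {
  "deltas": [
    [[0, 0, 0], [0.5, 0.5, 0], 0],
    [[0, 0, 0], [1, 1, 0], 0],
    [[0, 0, 0], [1, 1, 0], 0]
  ]
}}

```text
time: 0.85
tool_pos: [0.352, -0.456, 0.231]
tcp_rot: [-3.141, 0.035, 0.0]
wrist_force: [0.3, 0.2, -0.4]
width: 0.502
```

{"op": "move_arm", "data": {
  "deltas": [
    [[0, 0, 0], [0.5, 0.5, 0], 0],
    [[0, 0, 0], [1, 1, 0], 0],
    [[0, 0, 0], [1, 1, 0], 0]
  ]
}}

```text
time: 1.23
tool_pos: [0.452, -0.3567, 0.2311]
tcp_rot: [3.141, -0.036, -0.0]
wrist_force: [-0.9, -0.2, 0.8]
width: 0.498
```

{"op": "move_arm", "data": {
  "deltas": [
    [[0, 0, 0], [0, 0.5, 0], 0],
    [[0, 0, 0], [0, 1, 0], 0],
    [[0, 0, 0], [0, 1, 0], 0]
  ]
}}

```text
time: 1.6
tool_pos: [0.4497, -0.2568, 0.231]
tcp_rot: [3.141, -0.037, -0.002]
wrist_force: [0.4, 0.1, 0.1]
width: 0.5
```

{"op": "move_arm", "data": {
  "deltas": [
    [[0, 0, 0], [0, 0.5, 0], 0],
    [[0, 0, 0], [0, 1, 0], 0],
    [[0, 0, 0], [0, 1, 0], 0]
  ]
}}

```text
time: 1.98
tool_pos: [0.4503, -0.1576, 0.2313]
tcp_rot: [3.141, -0.038, -0.0]
wrist_force: [-0.2, -0.5, 0.7]
width: 0.499
```

{"op": "move_arm", "data": {
  "deltas": [
    [[0, 0, 0], [0, 0.5, 0], 0],
    [[0, 0, 0], [0, 1, 0], 0],
    [[0, 0, 0], [0, 1, 0], 0]
  ]
}}

```text
time: 2.35
tool_pos: [0.451, -0.0578, 0.2315]
tcp_rot: [3.141, -0.037, 0.001]
wrist_force: [-1.0, -0.9, 0.5]
width: 0.499
```

{"op": "move_arm", "data": {
  "deltas": [
    [[0, 0, 0], [0, 0.5, 0], 0],
    [[0, 0, 0], [0, 1, 0], 0],
    [[0, 0, 0], [0, 1, 0], 0]
  ]
}}

```text
time: 2.72
tool_pos: [0.4514, 0.0421, 0.2314]
tcp_rot: [3.141, -0.037, 0.001]
wrist_force: [0.4, -0.5, 0.3]
width: 0.497
```

{"op": "move_arm", "data": {
  "deltas": [
    [[0, 0, 0], [0, 0.5, 0], 0],
    [[0, 0, 0], [0, 1, 0], 0],
    [[0, 0, 0], [0, 1, 0], 0],
    [[0, 0, 0], [0, 1, 0], 0]
  ]
}}

```text
time: 3.22
tool_pos: [0.4513, 0.1399, 0.2311]
tcp_rot: [3.14, -0.043, 0.0]
wrist_force: [-0.2, -0.6, 0.0]
width: 0.501
```

{"op": "move_arm", "data": {
  "deltas": [
    [[0, 0, 0], [-0.24, 0.4, -0.5], 0],
    [[0, 0, 0], [-0.24, 0.4, -1], 0],
    [[0, 0, 0], [-0.24, 0.4, -1], 0]
  ]
}}

```text
time: 3.6
tool_pos: [0.4228, 0.1788, 0.1271]
tcp_rot: [3.137, -0.044, -0.015]
wrist_force: [-0.7, -0.6, -0.1]
width: 0.498
```

{"op": "move_arm", "data": {
  "deltas": [
    [[0, 0, 0], [0, 0, -0.4], 0],
    [[0, 0, 0], [0, 0, -0.8], 0],
    [[0, 0, 0], [0, 0, -0.8], 0]
  ]
}}

```text
time: 3.98
tool_pos: [0.4258, 0.18, 0.0507]
tcp_rot: [3.139, -0.045, -0.006]
wrist_force: [-0.6, -0.0, 0.3]
width: 0.497
```

{"op": "move_arm", "data": {
  "deltas": [
    [[0, 0, 0], [0, 0, -0.2], 0],
    [[0, 0, 0], [0, 0, -0.4], 0],
    [[0, 0, 0], [0, 0, -0.4], 0],
    [[0, 0, 0], [0, 0, -0.4], 0]
  ]
}}

```text
time: 4.47
tool_pos: [0.4287, 0.1823, 0.0136]
tcp_rot: [-3.14, 0.043, -0.005]
wrist_force: [0.5, 0.5, 0.7]
width: 0.502
```

```bash
python3 - <<'E'
from h import *
im,d=save('top','pics/t1.png'); cv2.imwrite('pics/crop1.png',cv2.resize(im[150:270,210:410,::-1],None,fx=4,fy=4,interpolation=cv2.INTER_CUBIC))
s=status.read_state();print(s['tool_pos'],s['tcp_rot'],s['wrist_force'])
E
```

```text
[0.42854361 0.18235239 0.01348896] [-3.14008373  0.04238489 -0.00546693] [ 0.60161345 -0.0107969  -0.09331577]
```

View pics/crop1.png

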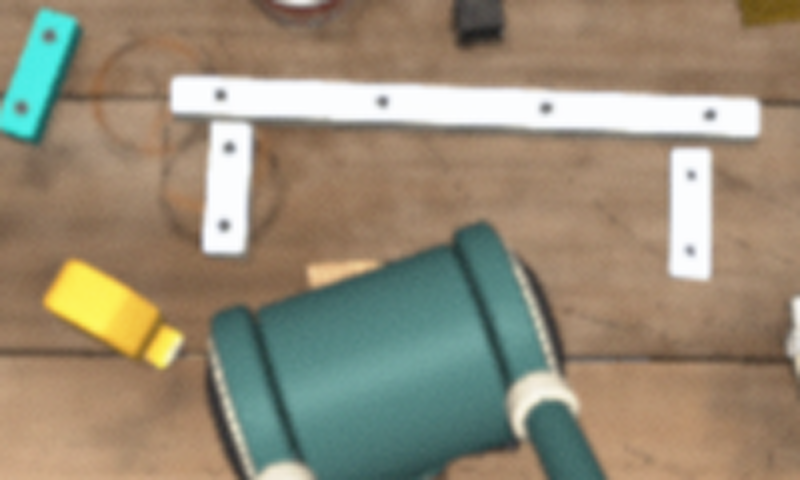

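{"op": "move_arm", "data": {
  "deltas": [
    [[0, 0, 0], [0.2, 0, 0], 0],
    [[0, 0, 0], [0.3, 0, 0], 0],
    [[0, 0, 0], [0.4, 0, 0], 0],
    [[0, 0, 0], [0.5, -0.01, 0], 0],
    [[0, 0, 0], [0.6, -0.02, 0], 0],
    [[0, 0, 0], [0.7, -0.02, 0], 0],
    [[0, 0, 0], [0.8, -0.02, 0], 0],
    [[0, 0, 0], [0.9, -0.02, 0], 0],
    [[0, 0, 0], [1, -0.03, 0], 0],
    [[0, 0, 0], [1, -0.03, 0], 0]
  ]
}}

```text
time: 5.78
tool_pos: [0.5278, 0.179, 0.0115]
tcp_rot: [-3.141, 0.042, -0.002]
wrist_force: [0.1, -1.0, -0.1]
width: 0.498
```

```bash
python3 - <<'E'
from h import *
a,_=save('top','pics/t2.png');b,_=save('scene','pics/s2.png')
g=lambda i:cv2.resize(i[:,:,::-1],None,fx=4,fy=4,interpolation=cv2.INTER_CUBIC)
cv2.imwrite('pics/crop2.png',np.hstack([g(a[160:270,240:340]),g(b[130:240,260:360])]))
E
```

```text
(no output)
```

View pics/crop2.png

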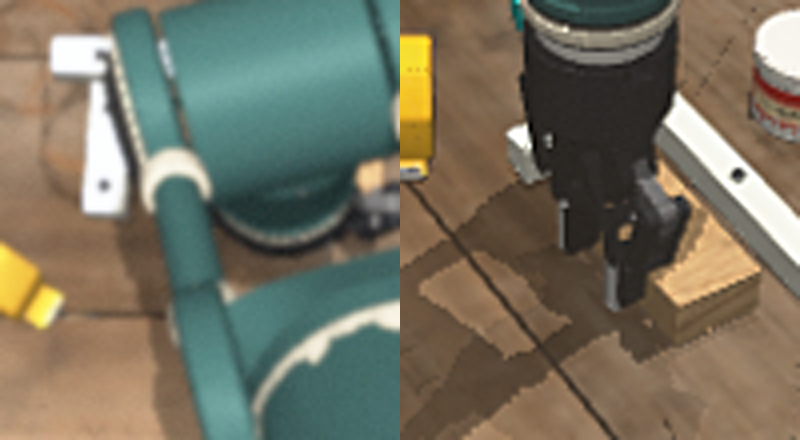

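The scene crop shows the fingers behind the block (630,290) and the block flat, still short of the fence. I'll continue gently.

{"op": "move_arm", "data": {
  "deltas": [
    [[0, 0, 0], [0.05, 0, 0], 0],
    [[0, 0, 0], [0.1, 0, 0], 0],
    [[0, 0, 0], [0.14, 0, 0], 0],
    [[0, 0, 0], [0.18, 0, 0], 0],
    [[0, 0, 0], [0.18, 0, 0], 0]
  ]
}}

```text
time: 6.5
tool_pos: [0.5451, 0.1791, 0.0114]
tcp_rot: [-3.141, 0.042, -0.001]
wrist_force: [-0.1, -0.2, -0.3]
width: 0.497
```

{"op": "move_arm", "data": {
  "deltas": [
    [[0, 0, 0], [0.02, 0, 0], 0],
    [[0, 0, 0], [0.04, 0, 0], 0],
    [[0, 0, 0], [0.04, 0, 0], 0]
  ]
}}

```text
time: 6.88
tool_pos: [0.5487, 0.179, 0.0114]
tcp_rot: [-3.141, 0.042, -0.001]
wrist_force: [0.2, -0.4, 0.8]
width: 0.502
```

{"op": "move_arm", "data": {
  "deltas": [
    [[0, 0, 0], [0.02, 0, 0], 0],
    [[0, 0, 0], [0.03, 0, 0], 0],
    [[0, 0, 0], [0.03, 0, 0], 0]
  ]
}}

```text
time: 7.25
tool_pos: [0.5517, 0.179, 0.0113]
tcp_rot: [-3.141, 0.042, -0.001]
wrist_force: [-0.0, -0.2, -0.6]
width: 0.501
```

{"op": "move_arm", "data": {
  "deltas": [
    [[0, 0, 0], [0.01, 0, 0], 0],
    [[0, 0, 0], [0.02, 0, 0], 0],
    [[0, 0, 0], [0.02, 0, 0], 0]
  ]
}}

```text
time: 7.62
tool_pos: [0.5526, 0.179, 0.0112]
tcp_rot: [3.141, -0.042, -0.003]
wrist_force: [-4.1, 1.3, 3.2]
width: 0.498
```

Contact made (-4 N). I'll press a little more to square the block up, then back off, lift and go round to its right end.

{"op": "move_arm", "data": {
  "deltas": [
    [[0, 0, 0], [0.01, 0, 0], 0],
    [[0, 0, 0], [0.02, 0, 0], 0],
    [[0, 0, 0], [0.02, 0, 0], 0]
  ]
}}

```text
time: 8.0
tool_pos: [0.5527, 0.179, 0.0109]
tcp_rot: [3.141, -0.043, -0.009]
wrist_force: [-9.1, 0.9, 7.0]
width: 0.503
```

{"op": "move_arm", "data": {
  "deltas": [
    [[0, 0, 0], [-0.2, 0, 0], 0],
    [[0, 0, 0], [-0.4, 0, 0], 0],
    [[0, 0, 0], [-0.4, 0, 0], 0.5],
    [[0, 0, 0], [-0.4, 0, 0.5], 1],
    [[0, 0, 0], [-0.4, 0, 0.8], 1],
    [[0, 0, 0], [-0.4, 0, 0.8], 1]
  ]
}}

```text
time: 8.75
tool_pos: [0.5199, 0.18, 0.0952]
tcp_rot: [-3.139, 0.042, -0.014]
wrist_force: [0.1, 0.4, -0.4]
width: -0.0
```

{"op": "move_arm", "data": {
  "deltas": [
    [[0, 0, 0], [0, -0.5, 0], 1],
    [[0, 0, 0], [0, -1, 0], 1],
    [[0, 0, 0], [0, -1, 0], 1]
  ]
}}

```text
time: 9.12
tool_pos: [0.5153, 0.0762, 0.0901]
tcp_rot: [3.14, -0.048, -0.002]
wrist_force: [0.2, 0.8, 0.3]
width: 0.001
```

{"op": "move_arm", "data": {
  "deltas": [
    [[0, 0, 0], [0, -0.5, 0], 1],
    [[0, 0, 0], [0, -1, 0], 1],
    [[0, 0, 0], [0, -1, 0], 1],
    [[0, 0, 0], [0, -1, 0], 1]
  ]
}}

```text
time: 9.62
tool_pos: [0.5155, -0.0204, 0.0906]
tcp_rot: [-3.141, 0.043, 0.001]
wrist_force: [0.0, 0.4, -0.5]
width: -0.003
```

```bash
python3 - <<'E'
from h import *
a,_=save('top','pics/t3.png')
cv2.imwrite('pics/crop3.png',cv2.resize(a[150:270,210:410,::-1],None,fx=4,fy=4,interpolation=cv2.INTER_CUBIC))
s=status.read_state();print(s['tool_pos'])
E
```

```text
[ 0.51547785 -0.01997864  0.09074439]
```

View pics/crop3.png

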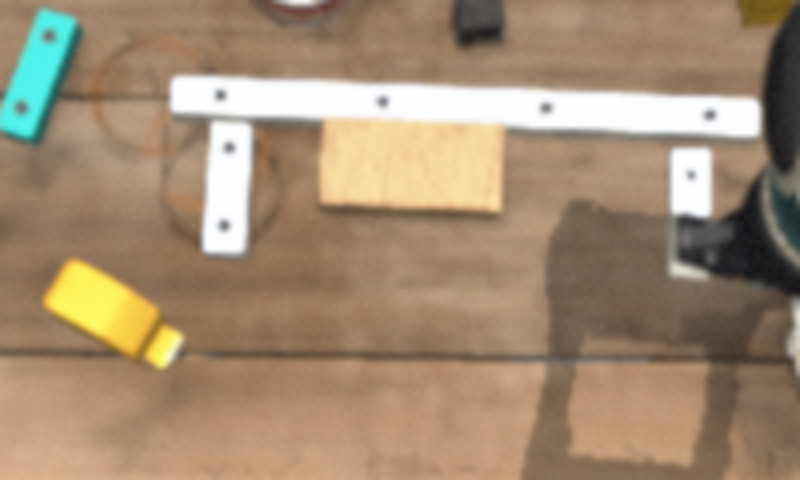

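The block is flush with the fence (crop 320–502, 120–210), with about 42 mm left to the stop. Next I'll push its right end with closed fingers.

{"op": "move_arm", "data": {
  "deltas": [
    [[0, 0, 0], [0.34, 0.47, 0], 1],
    [[0, 0, 0], [0.68, 0.93, 0], 1],
    [[0, 0, 0], [0.68, 0.93, 0], 1],
    [[0, 0, 0], [0.68, 0.93, -0.3], 1],
    [[0, 0, 0], [0.68, 0.93, -0.6], 1],
    [[0, 0, 0], [0.68, 0.93, -0.78], 1],
    [[0, 0, 0], [0.68, 0.93, -0.78], 1]
  ]
}}

```text
time: 10.55
tool_pos: [0.5814, 0.0721, 0.0115]
tcp_rot: [3.141, -0.041, -0.006]
wrist_force: [-0.2, 1.0, 0.2]
width: -0.001
```

{"op": "move_arm", "data": {
  "deltas": [
    [[0, 0, 0], [0, 0.1, 0], 1],
    [[0, 0, 0], [0, 0.2, 0], 1],
    [[0, 0, 0], [0.01, 0.3, 0], 1],
    [[0, 0, 0], [0.01, 0.36, 0], 1],
    [[0, 0, 0], [0.01, 0.42, 0], 1],
    [[0, 0, 0], [0.01, 0.48, 0], 1],
    [[0, 0, 0], [0.01, 0.54, 0], 1],
    [[0, 0, 0], [0.01, 0.6, 0], 1],
    [[0, 0, 0], [0.01, 0.64, 0], 1],
    [[0, 0, 0], [0.01, 0.64, 0], 1]
  ]
}}

```text
time: 11.8
tool_pos: [0.5843, 0.1365, 0.0131]
tcp_rot: [-3.141, 0.041, 0.0]
wrist_force: [0.3, 0.0, 0.7]
width: 0.0
```

{"op": "move_arm", "data": {
  "deltas": [
    [[0, 0, 0], [0, 0.03, 0], 1],
    [[0, 0, 0], [0, 0.06, 0], 1],
    [[0, 0, 0], [0, 0.06, 0], 1]
  ]
}}

```text
time: 12.18
tool_pos: [0.5844, 0.1423, 0.0132]
tcp_rot: [-3.141, 0.042, 0.0]
wrist_force: [1.1, -0.9, -0.6]
width: 0.001
```

{"op": "move_arm", "data": {
  "deltas": [
    [[0, 0, 0], [0, 0.01, 0], 1],
    [[0, 0, 0], [0, 0.02, 0], 1],
    [[0, 0, 0], [0, 0.02, 0], 1]
  ]
}}

```text
time: 12.55
tool_pos: [0.5844, 0.144, 0.0132]
tcp_rot: [-3.141, 0.042, 0.0]
wrist_force: [0.7, -0.9, 0.7]
width: -0.002
```

```bash
python3 - <<'E'
from h import *
a,_=save('top','pics/t4.png');b,_=save('scene','pics/s4.png')
g=lambda i:cv2.resize(i[:,:,::-1],None,fx=4,fy=4,interpolation=cv2.INTER_CUBIC)
cv2.imwrite('pics/crop4.png',np.hstack([g(a[160:270,240:340]),g(b[130:240,280:380])]))
E
```

```text
(no output)
```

View pics/crop4.png

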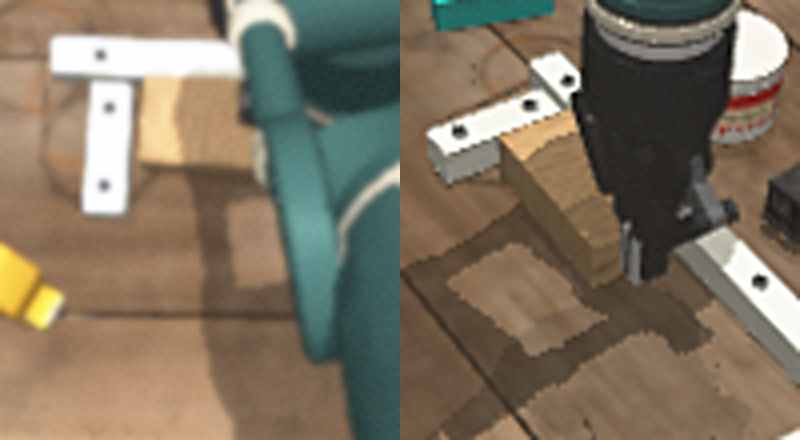

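The block's left end is at about 139 px and the stop face at about 131 px, leaving roughly 5 mm.

{"op": "move_arm", "data": {
  "deltas": [
    [[0, 0, 0], [0, 0.01, 0], 1],
    [[0, 0, 0], [0, 0.03, 0], 1],
    [[0, 0, 0], [0, 0.03, 0], 1]
  ]
}}

```text
time: 13.02
tool_pos: [0.5845, 0.1472, 0.0133]
tcp_rot: [-3.141, 0.041, -0.0]
wrist_force: [-0.2, -1.0, 0.2]
width: -0.001
```

{"op": "move_arm", "data": {
  "deltas": [
    [[0, 0, 0], [0, 0.01, 0], 1],
    [[0, 0, 0], [0, 0.02, 0], 1],
    [[0, 0, 0], [0, 0.02, 0], 1]
  ]
}}

```text
time: 13.4
tool_pos: [0.5845, 0.1491, 0.0133]
tcp_rot: [-3.141, 0.042, -0.0]
wrist_force: [-0.3, -1.0, -0.5]
width: -0.002
```

{"op": "move_arm", "data": {
  "deltas": [
    [[0, 0, 0], [0, 0.01, 0], 1],
    [[0, 0, 0], [0, 0.02, 0], 1],
    [[0, 0, 0], [0, 0.02, 0], 1]
  ]
}}

```text
time: 13.78
tool_pos: [0.5845, 0.1511, 0.0133]
tcp_rot: [-3.141, 0.042, -0.0]
wrist_force: [-0.7, -1.3, -0.3]
width: -0.002
```

{"op": "move_arm", "data": {
  "deltas": [
    [[0, 0, 0], [0, 0.01, 0], 1],
    [[0, 0, 0], [0, 0.02, 0], 1],
    [[0, 0, 0], [0, 0.02, 0], 1]
  ]
}}

```text
time: 14.15
tool_pos: [0.5848, 0.1519, 0.0133]
tcp_rot: [3.14, -0.041, 0.001]
wrist_force: [2.0, -5.7, -0.0]
width: 0.001
```

Contact with the stop (-6 N). I'll nudge, retreat, then give the long side a final light press.

{"op": "move_arm", "data": {
  "deltas": [
    [[0, 0, 0], [0, 0.01, 0], 1],
    [[0, 0, 0], [0, 0.02, 0], 1],
    [[0, 0, 0], [0, 0.02, 0], 1]
  ]
}}

```text
time: 14.52
tool_pos: [0.5852, 0.1521, 0.0134]
tcp_rot: [3.137, -0.04, 0.001]
wrist_force: [2.2, -12.6, 0.4]
width: 0.004
```

{"op": "move_arm", "data": {
  "deltas": [
    [[0, 0, 0], [0, -0.15, 0], 1],
    [[0, 0, 0], [0, -0.3, 0], 1],
    [[0, 0, 0], [0, -0.3, 0], 1],
    [[0, 0, 0], [0, -0.3, 0.4], 1],
    [[0, 0, 0], [0, -0.3, 0.8], 1],
    [[0, 0, 0], [-0.4, -0.3, 0.8], 0.5],
    [[0, 0, 0], [-0.8, -0.3, 0.8], 0],
    [[0, 0, 0], [-0.8, -0.3, 0.8], 0]
  ]
}}

```text
time: 15.52
tool_pos: [0.501, 0.1251, 0.0925]
tcp_rot: [3.141, -0.041, -0.005]
wrist_force: [1.0, -0.2, -0.4]
width: 0.504
```

{"op": "move_arm", "data": {
  "deltas": [
    [[0, 0, 0], [0, 0.5, 0], 0],
    [[0, 0, 0], [0, 0.92, 0], 0],
    [[0, 0, 0], [0, 0.92, 0], 0],
    [[0, 0, 0], [0, 0.92, -0.4], 0],
    [[0, 0, 0], [0, 0.92, -0.8], 0],
    [[0, 0, 0], [0, 0.92, -0.8], 0],
    [[0, 0, 0], [0, 0.92, -0.8], 0]
  ]
}}

```text
time: 16.4
tool_pos: [0.5056, 0.2169, 0.0143]
tcp_rot: [-3.141, 0.042, -0.002]
wrist_force: [0.6, -0.2, 0.2]
width: 0.498
```

{"op": "move_arm", "data": {
  "deltas": [
    [[0, 0, 0], [0.1, 0, 0], 0],
    [[0, 0, 0], [0.2, 0, 0], 0],
    [[0, 0, 0], [0.3, 0, 0], 0],
    [[0, 0, 0], [0.38, 0, 0], 0],
    [[0, 0, 0], [0.42, 0, 0], 0],
    [[0, 0, 0], [0.45, 0, 0], 0],
    [[0, 0, 0], [0.47, 0, 0], 0],
    [[0, 0, 0], [0.47, 0, 0], 0]
  ]
}}

```text
time: 17.4
tool_pos: [0.5514, 0.217, 0.0132]
tcp_rot: [3.141, -0.042, -0.0]
wrist_force: [-0.3, 0.1, 0.1]
width: 0.503
```

{"op": "move_arm", "data": {
  "deltas": [
    [[0, 0, 0], [0.01, 0, 0], 0],
    [[0, 0, 0], [0.02, 0, 0], 0],
    [[0, 0, 0], [0.02, 0, 0], 0]
  ]
}}

```text
time: 17.77
tool_pos: [0.5533, 0.217, 0.0132]
tcp_rot: [3.141, -0.042, -0.001]
wrist_force: [0.1, -0.4, 0.4]
width: 0.501
```

{"op": "move_arm", "data": {
  "deltas": [
    [[0, 0, 0], [0.01, 0, 0], 0],
    [[0, 0, 0], [0.02, 0, 0], 0],
    [[0, 0, 0], [0.02, 0, 0], 0]
  ]
}}

```text
time: 18.15
tool_pos: [0.5539, 0.2168, 0.013]
tcp_rot: [3.141, -0.042, -0.005]
wrist_force: [-5.6, 0.5, 3.9]
width: 0.501
```

Flush against the fence, with contact at the expected position. Now I'll back off, lift clear and check.

{"op": "move_arm", "data": {
  "deltas": [
    [[0, 0, 0], [-0.2, 0, 0], 0],
    [[0, 0, 0], [-0.4, 0, 0], 0],
    [[0, 0, 0], [-0.4, 0, 0], 0],
    [[0, 0, 0], [-0.4, 0, 0.5], 0],
    [[0, 0, 0], [-0.4, 0, 1], 0],
    [[0, 0, 0], [-0.4, 0, 1], 0]
  ]
}}

```text
time: 18.9
tool_pos: [0.521, 0.2187, 0.1193]
tcp_rot: [-3.137, 0.042, -0.019]
wrist_force: [0.3, -0.4, 0.7]
width: 0.499
```

{"op": "move_arm", "data": {
  "deltas": [
    [[0, 0, 0], [-0.2, -0.5, 0.2], 0],
    [[0, 0, 0], [-0.4, -1, 0.4], 0],
    [[0, 0, 0], [-0.4, -1, 0.4], 0]
  ]
}}

```text
time: 19.27
tool_pos: [0.4758, 0.1146, 0.1542]
tcp_rot: [3.141, -0.047, 0.004]
wrist_force: [0.8, 0.2, -0.7]
width: 0.497
```

{"op": "move_arm", "data": {
  "deltas": [
    [[0, 0, 0], [0, -0.5, 0], 0],
    [[0, 0, 0], [0, -1, 0], 0],
    [[0, 0, 0], [0, -1, 0], 0],
    [[0, 0, 0], [0, -1, 0], 0]
  ]
}}

```text
time: 19.77
tool_pos: [0.4758, 0.0175, 0.1526]
tcp_rot: [-3.141, 0.043, 0.001]
wrist_force: [0.7, 0.7, -0.5]
width: 0.502
```

{"op": "move_arm", "data": {
  "deltas": [
    [[0, 0, 0], [0, -0.5, 0], 0],
    [[0, 0, 0], [0, -1, 0], 0],
    [[0, 0, 0], [0, -1, 0], 0],
    [[0, 0, 0], [0, -1, 0], 0]
  ]
}}

```text
time: 20.27
tool_pos: [0.4757, -0.0817, 0.1529]
tcp_rot: [-3.14, 0.041, 0.001]
wrist_force: [0.5, 0.5, 0.2]
width: 0.499
```

```bash
python3 - <<'E'
from h import *
a,_=save('top','pics/t5.png')
cv2.imwrite('pics/crop5.png',cv2.resize(a[160:240,230:330,::-1],None,fx=8,fy=7.5,interpolation=cv2.INTER_CUBIC))
b=cv2.imread('pics/top0.png').astype(int); d=np.abs(b[:,:,::-1]-a).max(2)
for n,(u,v,w,h) in dict(tape=(215,210,45,35),tin=(265,118,38,38),relay=(318,142,22,22),plug=(402,220,18,38)).items(): print(n,d[v:v+h,u:u+w].max(),d[v:v+h,u:u+w].mean())
E
```

```text
tape 16 6.918095238095238
tin 13 5.116343490304709
relay 13 6.006198347107438
plug 114 42.99561403508772
```

View pics/crop5.png

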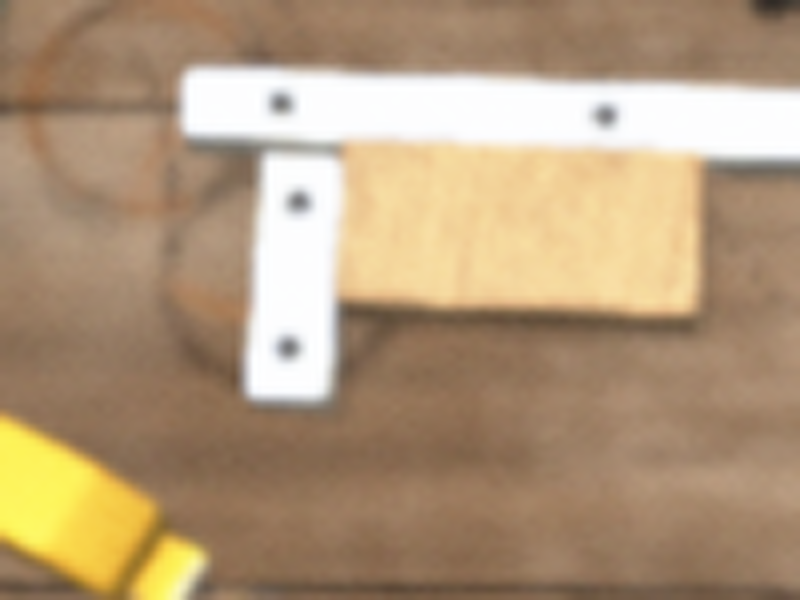

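The block sits against the fence along its whole length (343–703) and against the stop (342), with no gap visible. The tape, tin and relay are unmoved. The plug area differs only because the arm is above it, and the tool never went below 90 mm there. Handing in.

```bash
python3 -c "
from h import *
print(order.finish_job())"
```

```text
the job is handed in; nothing more can be done
None
```

I slid the block into the corner of the fence and the left, raised end stop, and handed the job in at about 20 s of the 53 s allowed. No verdict was reported.

- **Pushes:** I pushed the long side flush with two half-open fingers. Then I pushed the right end until it met the stop, and gave the long side a last light press. Contact forces peaked at about 13 N, and the block was never lifted or gripped.
- **Last checks:** the final top view showed the block's long side tight against the fence and its end against the stop, with no visible gap. I judged this by eye and did not measure it again. The arm was clear of everything, with the tool about 150 mm above the bench.
- **Other loose things:** the tape measure, grease tin and relay matched the first picture. The same comparison failed for the spark plug because the arm was in front of it. I don't expect it moved, since the tool stayed at about 90 mm or higher near it and no contact force showed.

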